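Part the mustard row, slide the third jar to the back, then the dish in front

ROBOT

A 6-joint arm with a two-finger parallel gripper is mounted at the origin on a cart in front of the work surface, level with it; the furniture and walls round the work are solid. World frame = base frame: x ahead of the robot, y to its left, z up, the work surface at z = 0. Lengths are in mm, angles in rad, forces in N, time in s.
With the tool pointing down it reaches from about 300 to 875 mm from the base axis. Payload 6.4 kg.
Tool frame: the origin (TCP) lies on the centre line of the jaws, within the pads' length; the fingertips stand 11 mm ahead of it and the grasp point (between the pads) lies 8 mm behind it; z points along the fingers, y is the line along which they close (so a half turn about z gives the same grasp; the last joint's range is limited). The gripper opens to 88 mm and grips with 3 to 60 N. Pads are 18 mm wide; open, the fingers measure 123 mm over their backs; the gripper's body (75 mm by 187 mm) begins 45 mm behind the grasp point.
Start: joints at [-1.522, 0.181, 1.607, -0, 1.354, -0.206], TCP at [144.945, -556.446, 249.714] pointing down, gripper open.
Joint ranges: [-2.99, 2.99], [-0.89, 2.07], [0.3, 2.58], [-1.14, 4.28], [0, 2.63], [-3.12, 3.12]. Speed limits (rad/s): [2.57, 2.57, 3.01, 3.14, 3.14, 3.14].

INTERFACE

Orientations are given as a unit quaternion [x, y, z, w].
In Python, from cell import get_obs, camera, hand_in gives the robot as it stands.
- The arm moves only by the tool arm_command, never from a script. Its argument "deltas" is a list of rows, each an object with "translation": the shift along the tool's x, y, z in cm, a list of three; "dr": the turn, a rotation vector about the tool's x, y, z in rad, a list of three; "fingers": the closure, from 0 (fully open) to 1 (shut). In form: [{"translation": [dx, dy, dz], "dr": [ax, ay, az], "fingers": fingers}, ...]. A call has 1 to 10 rows; each row shifts and turns the commanded pose from where the row before left it, along the tool's axes as they then stand; what a row does not reach is not made up. A row lasts 1/12 s, in which the tool goes at most 41.7 mm and 7.16 degrees, less where a joint would pass 70% of its speed; a pose out of reach is approached as far as the arm can. A call is refused whole if a number of a shift passes 4.17 or a number of a turn 0.125, either way. A call with a gripper value outside its range is refused whole. The fingers move at their own pace and stop on an object; "grip_force" is the grip in N (left out, the last holds). Time passes only in rows, so rows that do not move let the fingers close. It gives the time, the measured TCP pose, the force, the opening and the grip force at its end, in the units of the state.
- get_obs(): the state, without advancing time (a new reading comes with each control period).
- camera(name): name is "scene" or "top" or "wrist"; returns a dict with "frame" (420x560x3 uint8, red, green, blue), "range_z" (420x560 float32, mm along the optical axis (not along the pixel's ray), 0 where there is no reading), "K" (3x3 intrinsics, pixels), "D" ([k1, k2, p1, p2, k3] as OpenCV has them; the pictures are not rectified), "rvec" (rotation vector, rad) and "tvec" (3), from world to camera coordinates, as OpenCV has them. Camera axes: x right, y down, z forward; pixel columns grow to the right and rows downward; lengths in mm; the calibration is good to about 2 mm. A picture is of the moment at which its call begins.
- hand_in(): hands the job in; it is judged then, once.
The state is a dict: "time": time; "joint_positions": joint angles; "joint_vel": joint speeds; "tau": joint torques, N m; "position": TCP position; "orientation": TCP orientation; "force": force on the tool from outside, world axes, zero at the start; "moment": the same for the moment, N m; "gripper_width": opening from 0.0 (shut) to 1.0 (fully open); "grip_force": force on a finger pad.
Only numpy, scipy, OpenCV 4.12 (cv2) and the standard library are available. Lean on these libraries where they do the work, as an engineer would, in place of code of your own. Each camera call takes 0.05 s, during which the arm holds its last target. There are 200 camera calls.

TASK

Fill the wooden jar rack from the back to the front: first push its two sliding dividers apart, as far as they go, so that a third mustard jar fits between them. Then slide the mustard jar that stands outside along the counter into that gap until it stands against the back board (keep it on the counter all the way, its lid is loose), and only after that slide the small dish of cheese cubes in front of it, close to the jar. Keep the two mustard jars of the row standing in their side bays against the back board, and leave the price card, the cheese wedge and the pepper mill alone.

Things in the scene. Friction and masses are not known exactly. Their poses are not given: they have to be found in the camera images.
- jar_rack: Dark wooden jar rack fixed on the counter, open in front, no floor (z = 0 inside). Origin: on the counter, middle of the front face of its back board; x away from the robot through the board, y left along it, z up. Board 12 mm thick, 62 mm high, rail and saddles on top up to 78 mm. Cheeks: inner faces at y = +-129 mm, 12 mm thick, 42 mm high (60 at the board), forward to x = -70 mm.
- divider_left (a joint): Left divider: upright aluminium plate, black front edge, sliding sideways on the rail; 8 mm thick, x = 0 to -70 mm of the rack, 2 to 74 mm above the counter. Value (m): travel to the left; its face towards the middle is at y = 22 mm + value in the rack's frame; end stop at 0.024. Takes about 1.2 N, plus 2 N when it pushes the mustard jar along; stays where left.
- divider_right (a joint): Right divider, the mirror image: the value is its travel to the right, its face towards the middle lies at y = -(22 mm + value) in the rack's frame. End stop at 0.024. At the start the gap between the dividers is 44 to 66 mm; with both at their stops it is 92 mm.
- divider_left_edge (a point): Front edge of the left divider, on its face towards the middle, 40 mm above the counter.
- divider_right_edge (a point): Front edge of the right divider, on its face towards the middle, 40 mm above the counter.
- third_jar: The jar to load: mustard jar with straight round sides, cream contents, white lid, 72 mm across (lid 67), 94 mm high, about 0.3 kg; stands outside the rack, to its left or right, near the counter's front edge. Origin: centre of its underside, z up. Slides (friction about 0.6) without tipping when pushed below about 40 mm. Home, it stands at about x = -36 mm in the rack's frame.
- tasting_dish: Small round glazed dish holding cheese cubes (all one piece), 91 mm across the rim, foot 55 mm across, 22 mm high, 0.18 kg; stands on the other side of the rack from the jar to load. Origin: centre of its underside, z up.
- row_jar_left: Jar of the row: mustard jar like the one to load, 72 mm across, 94 mm high, 0.32 kg, standing in the left bay of the rack, between the left divider and the left cheek. Origin: centre of its underside, z up.
- row_jar_right: Jar of the row: mustard jar like the one to load, 72 mm across, 94 mm high, 0.32 kg, standing in the right bay of the rack, between the right divider and the right cheek. Origin: centre of its underside, z up.
- price_card: Little slate price card in a wooden foot, 24 x 70 x 64 mm high, standing behind the left end of the work area. Origin: centre of its underside. Leave alone.
- cheese_wedge: Wrapped pale cheese wedge, 118 x 78 x 63 mm high, lying behind the right end of the work area. Origin: centre of its underside. Leave alone.
- pepper_mill: Wooden pepper mill, 58 mm across, 150 mm high, farther to the left. Origin: centre of its underside. Leave alone.
Not all that is in view belongs to the job. What is shaped like the tasting_dish but pink is not meant.

How it is judged (in metres and radians):
On the way, in this order (a step that is already met when the one before it is completed fails the run):
1. the dividers have been pushed apart to a gap of more than 80 mm, while the third jar is still outside the rack (horizontal distance between divider_left_edge and divider_right_edge above 0.08 m and x of third_jar in the frame of jar_rack below -0.09 m), for 0.2 s.
2. the third jar stands between the dividers, within 8 mm of the back board (x of third_jar in the frame of jar_rack above -0.044 m and y of third_jar in the frame of divider_left_edge below -0.03 m and y of third_jar in the frame of divider_right_edge above 0.03 m and angle between third_jar's own z axis and vertical below 0.05 rad and height (world z) of third_jar below 0.006 m), for 0.2 s.
3. the dish stands flat in front of the third jar: centres within 125 mm, 100 mm or more off the back board, 15 mm or more inside the gap's sides (horizontal distance between tasting_dish and third_jar below 0.125 m and x of tasting_dish in the frame of jar_rack below -0.1 m and height (world z) of tasting_dish between -0.004 and 0.006 m and angle between tasting_dish's own z axis and vertical below 0.06 rad and y of tasting_dish in the frame of divider_left_edge below -0.015 m and y of tasting_dish in the frame of divider_right_edge above 0.015 m), for 0.2 s.
At the end, for the whole second after the job is handed in: Third jar upright between the dividers, centre within 44 mm of the back board; dish flat in front, within 125 mm of the jar (centres), 100 mm or more off the board, 15 mm or more inside the gap's sides; row jars upright in their bays within 55 mm of the board; all at rest (all of step 2 and all of step 3 and x of each of row_jar_left, row_jar_right in the frame of jar_rack above -0.055 m and angle between each of row_jar_left, row_jar_right's own z axis and vertical below 0.05 rad and height (world z) of each of row_jar_left, row_jar_right below 0.006 m and y of row_jar_left in the frame of divider_left_edge above 0.03 m and y of row_jar_left in the frame of jar_rack below 0.11 m and y of row_jar_right in the frame of divider_right_edge below -0.03 m and y of row_jar_right in the frame of jar_rack above -0.11 m and linear speed of each of third_jar, tasting_dish below 0.01 m/s); the robot touches nothing.
It fails at once if the third jar is lifted more than 15 mm or tilted by more than about 17 degrees (height (world z) of third_jar above 0.015 m or angle between third_jar's own z axis and vertical above 0.3 rad).
It fails at once if a jar of the row is tilted by more than about 17 degrees (angle between any of row_jar_left, row_jar_right's own z axis and vertical above 0.3 rad).
It fails at once if the price card, the cheese wedge or the pepper mill is moved by more than 25 mm (distance of any of price_card, cheese_wedge, pepper_mill from where it was at the start of the episode above 0.025 m).
It also fails if it takes over 72 s, if anything falls off the work surface, if the arm or the gripper's body presses on something with over 40 N, if the wrist force passes 120 N, or if a joint passes its speed limit or range.

## Working session

There is one attempt and no reset: what is moved stays moved. The work goes in short steps, Python scripts to look and compute and a tool call to move; the robot and the scene stay as the last step left them, time stands still between calls to the robot, and variables do not carry over. Pictures are saved under pics/ and viewed, at most 10 in all, crops included, and the job is handed in when it is done.

Besides the shell and the picture viewer there is one more tool, called after ">>>" by a JSON object that holds its "name" and its "arguments", one argument or row to a line. arm_command: Moves the arm, as the interface text tells. Its arguments: {"type":"object","properties":{"deltas":{"type":"array"},"grip_force":{"type":"number"}},"required":["deltas"]}

```bash
mkdir -p pics; ls; cat > h.py <<'E'
import numpy as np,cv2
from cell import get_obs,camera,hand_in
def cloud(c):
    h,w=c["range_z"].shape
    u,v=np.meshgrid(np.arange(w),np.arange(h))
    p=np.stack([u,v],-1).reshape(-1,1,2).astype(np.float64)
    n=cv2.undistortPoints(p,np.array(c["K"],float),np.array(c["D"],float)).reshape(h,w,2)
    z=c["range_z"].astype(float)
    P=np.dstack([n*z[...,None],z])
    R=cv2.Rodrigues(np.array(c["rvec"],float))[0]
    X=(P-np.array(c["tvec"],float).reshape(3))@R
    X[z==0]=np.nan
    return X
def save(c,n): cv2.imwrite("pics/"+n,c["frame"][...,::-1])
E
python3 - <<'E'
from h import *
import pickle
for n in("top","scene"):
    c=camera(n);save(c,n+"0.png");pickle.dump(c,open(n+"0.pkl","wb"))
    print(n,-cv2.Rodrigues(np.array(c["rvec"],float))[0].T@np.array(c["tvec"],float).reshape(3))
o=get_obs();print(o)
a=np.hstack([cv2.imread("pics/top0.png")]);cv2.imwrite("pics/top0b.png",cv2.resize(a,(800,600)))
E
```

```text
pics
top [ 303.9927438   -81.77692674 1556.85044898]
scene [-384.02868205  847.72130161  700.32285627]
{'time': 0.1, 'joint_positions': array([-1.52226809e+00,  1.81470461e-01,  1.60789264e+00,  5.21067111e-05,
        1.35381759e+00, -2.06322152e-01]), 'joint_vel': array([-0.00143986, -0.00201514, -0.00187442,  0.00034286,  0.00058789,
        0.00022859]), 'tau': array([ 3.21820444e-04, -4.34822452e+01, -3.42694688e+01,  7.03677745e-02,
        3.39671667e-02, -3.83852796e-05]), 'position': array([ 144.95467172, -555.95094184,  248.90556924]), 'orientation': array([ 9.91892791e-01,  1.27075014e-01,  8.79393450e-05, -7.89541098e-04]), 'force': array([-0.11288679,  0.34407644, -0.02027003]), 'moment': array([ 0.00259786,  0.03103462, -0.04994016]), 'grip_force': 0.0, 'gripper_width': 0.998185141092045}
```

View pics/top0b.png

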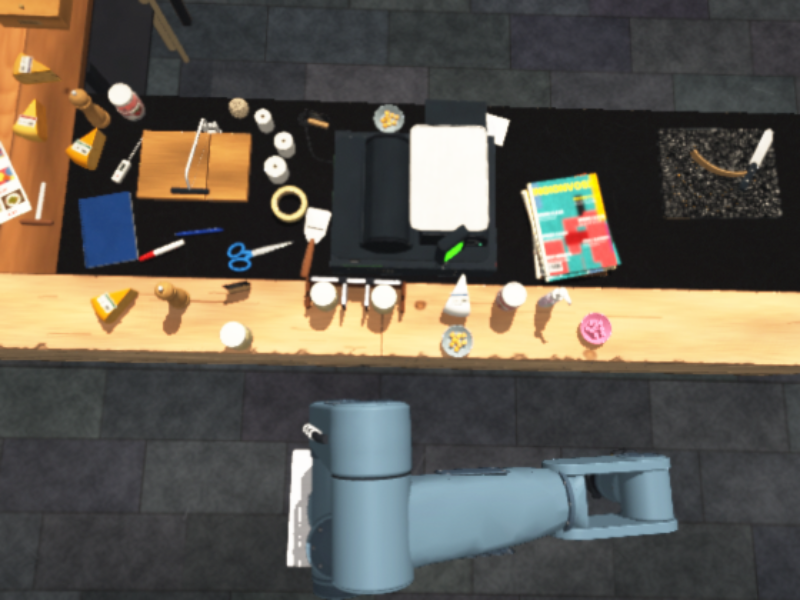

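View pics/scene0.png

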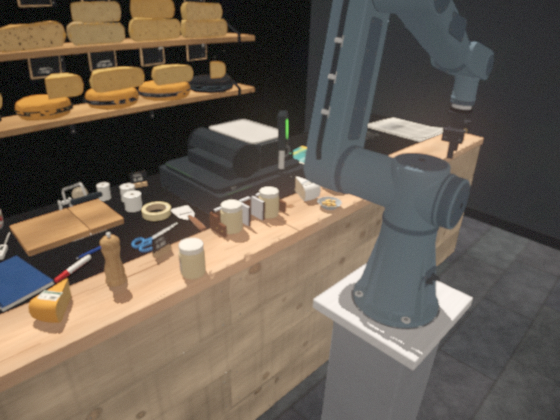

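The top view (800 px) shows the rack at about (355,295), with its row jars at (323,295) and (383,298). The other cream/white-lid cylinders are:
- (235,335): outside the rack on its left, near the front edge. This fits third_jar.
- (512,295): farther right, behind the dish side.
- (265,120) to (275,170): on the back counter.

The dishes are:
- (457,341): yellow cubes, on the other side of the rack from the jar. This fits tasting_dish.
- (595,329): pink, so excluded.
- (388,118): on the back counter.

I'll confirm in one enlarged crop and measure.

```bash
python3 - <<'E'
from h import *
import pickle
c=pickle.load(open("top0.pkl","rb"));X=cloud(c)
im=c["frame"][185:260,130:380,::-1];cv2.imwrite("pics/crop0.png",cv2.resize(im,None,fx=3.2,fy=3.2,interpolation=cv2.INTER_CUBIC))
R=X[190:255,:430]
m=(R[...,2]>12)&(R[...,2]<200)
n,l,st,ce=cv2.connectedComponentsWithStats(m.astype(np.uint8))
for i in range(1,n):
    if st[i,4]<25: continue
    p=R[l==i]; print(i,st[i],p.min(0).round(),p.max(0).round(),np.nanmedian(p,0).round(1))
t=R[(R[...,2]>86)&(R[...,2]<102)]
from scipy.cluster.hierarchy import fclusterdata
k=fclusterdata(t[:,:2],15,'distance')
for i in set(k):
    q=t[k==i]
    if len(q)>20:
        print("lid",len(q),cv2.minEnclosingCircle(q[:,:2].astype(np.float32)),q.mean(0).round(1))
d=R[(R[...,2]>8)&(R[...,2]<40)]
q=d[(abs(d[:,1]+200)<130)]
k=fclusterdata(q[:,:2],8,'distance')
for i in set(k):
    s=q[k==i]
    if len(s)>60: print("low",len(s),cv2.minEnclosingCircle(s[:,:2].astype(np.float32)),s.mean(0).round(1))
s=R[(abs(R[...,2])<4)]; print("front edge x",np.nanmin(s[:,0]))
E
```

```text
1 [233   0 114  32 560] [ 530. -394.   12.] [657.  65.  73.] [ 604.1 -290.    54.1]
2 [381   0  20   6  43] [ 650. -630.   12.] [ 673. -551.   25.] [ 666.2 -579.8   17.5]
10 [ 214    4   71   26 1153] [ 534. -146.   12.] [627. 136. 102.] [580.6   8.2  73.3]
14 [108   7  25  19 289] [538. 473.  12.] [592. 523. 156.] [560.8 490.1 110.8]
15 [155   7  20   8 100] [588. 302.  12.] [618. 370.  68.] [599.8 333.4  29.2]
16 [347   8  22  20 323] [ 548. -473.   19.] [ 617. -405.  111.] [ 578.2 -433.1   98.5]
17 [ 63  12  32  25 441] [489. 621.  12.] [584. 731.  65.] [540.5 672.5  52.5]
18 [377  12  23  14 180] [ 552. -579.   13.] [ 600. -532.  157.] [ 576.4 -549.7  107.1]
22 [406  29  22  22 259] [ 462. -735.   12.] [ 551. -648.   35.] [ 506.2 -694.9   18.2]
26 [154  36  23  20 349] [421. 286.  12.] [492. 354. 103.] [453.7 313.3  92. ]
27 [310  38  22  22 250] [ 418. -340.   12.] [ 504. -254.   29.] [ 463.1 -296.3   18.7]
lid 147 ((583.67041015625, -441.0897216796875), 33.2641487121582) [ 583.4 -440.9   98.2]
lid 21 ((582.9246215820312, -555.156005859375), 17.60292625427246) [ 579.3 -546.2   93.5]
lid 230 ((570.3308715820312, -84.23676300048828), 33.85187911987305) [569.5 -84.2  94. ]
lid 225 ((574.315673828125, 82.84628295898438), 33.444942474365234) [573.9  82.9  94. ]
lid 243 ((456.81488037109375, 322.23785400390625), 34.47952651977539) [456.9 322.1  93.9]
low 102 ((653.9573974609375, -199.94601440429688), 128.59649658203125) [ 654.5 -204.2   24.7]
low 279 ((460.4242858886719, -295.589599609375), 44.764366149902344) [ 461.1 -294.2   16.8]
front edge x 415.13828952407107
```

View pics/crop0.png

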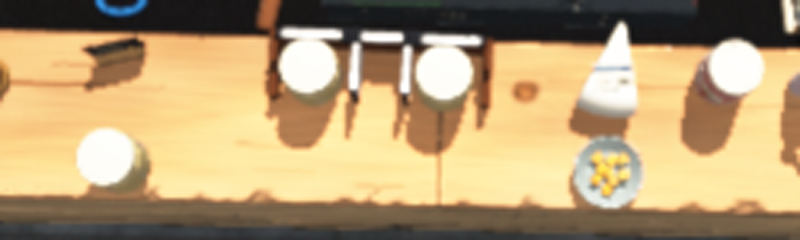

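The crop confirms it. The jar at (107,157) is cream with a white lid and 94 mm high. The cylinder at (735,70) has a red base and is 98 mm high, so it is excluded. The dish at (607,172) has yellow cubes. Next is the exact rack pose and the dividers.

```bash
python3 - <<'E'
from h import *
import pickle
c=pickle.load(open("top0.pkl","rb"));X=cloud(c)
R=X[185:225,205:295].reshape(-1,3); 
b=R[(R[:,2]>50)&(R[:,2]<85)&(abs(R[:,1])<160)&(R[:,0]<650)]
# dividers: z 66-80, between jars, x<600
d=b[(abs(b[:,1])<48)&(b[:,0]<598)&(b[:,2]>66)]
for s in (1,-1):
    q=d[d[:,1]*s>0]; f=np.polyfit(q[:,0],q[:,1],1); print("div",len(q),q.min(0),q.max(0),f)
q=b[(b[:,0]>600)]
np.set_printoptions(suppress=True,linewidth=150)
for y in range(-140,141,20):
    s=q[abs(q[:,1]-y)<10]
    if len(s): print(y,s[:,0].min().round(1),s[:,0].max().round(1),np.unique(s[:,2].round(-1),return_counts=True))
ch=R[(R[:,2]>30)&(R[:,2]<55)&(abs(R[:,1])>110)&(abs(R[:,1])<160)]
for s in(1,-1):
    q=ch[ch[:,1]*s>0];q=q[(q[:,2]>36)&(q[:,2]<46)]
    print("cheek",len(q),q.min(0).round(1),q.max(0).round(1),np.polyfit(q[:,0],q[:,1],1))
print(d[:,:].round(0).tolist())
E
```

```text
div 28 [545.02000701  22.26604866  69.32430687] [597.53592055  30.48614429  82.16497279] [2.67487988e-03 2.55627113e+01]
div 28 [542.739976   -41.23205945  66.04922885] [595.48178941 -33.52187624  79.27673375] [-0.06597533  0.84525571]
-140 600.4 619.8 (array([50., 60., 70., 80.]), array([ 1, 13,  5,  1]))
-120 609.7 619.5 (array([50., 60., 70.]), array([ 1,  4, 11]))
-100 609.0 618.9 (array([50., 60., 70.]), array([1, 8, 7]))
-80 610.0 618.9 (array([60., 70., 80.]), array([8, 5, 1]))
-60 607.6 623.5 (array([60., 70., 80.]), array([ 5, 12,  4]))
-40 602.7 622.9 (array([70., 80.]), array([ 8, 19]))
-20 611.0 621.0 (array([50., 60., 70.]), array([3, 6, 8]))
0 612.6 620.6 (array([50., 60., 70.]), array([1, 5, 9]))
20 601.1 625.3 (array([60., 70., 80.]), array([ 4,  8, 13]))
40 607.9 626.3 (array([50., 70., 80.]), array([ 1,  8, 15]))
60 613.1 622.6 (array([50., 60., 70.]), array([ 4,  2, 12]))
80 614.1 623.0 (array([60., 70., 80.]), array([5, 9, 1]))
100 613.4 622.0 (array([50., 60., 70.]), array([ 1,  4, 10]))
120 600.4 626.8 (array([50., 60., 70.]), array([ 1, 11, 13]))
140 601.7 626.
[... 703 characters left out ...]
.0, 72.0], [580.0, -37.0, 67.0], [573.0, 25.0, 78.0], [575.0, -34.0, 70.0], [575.0, -38.0, 73.0], [569.0, 29.0, 74.0], [568.0, 25.0, 81.0], [570.0, -34.0, 79.0], [570.0, -38.0, 79.0], [565.0, 29.0, 77.0], [565.0, 25.0, 77.0], [566.0, -34.0, 77.0], [567.0, -38.0, 73.0], [561.0, 29.0, 72.0], [562.0, 25.0, 70.0], [563.0, -34.0, 74.0], [562.0, -38.0, 78.0], [557.0, 29.0, 76.0], [557.0, 25.0, 77.0], [559.0, -34.0, 70.0], [559.0, -38.0, 72.0], [553.0, 29.0, 71.0], [552.0, 24.0, 82.0], [554.0, -34.0, 75.0], [555.0, -38.0, 73.0], [549.0, 29.0, 74.0], [549.0, 25.0, 77.0], [551.0, -34.0, 69.0], [551.0, -38.0, 70.0], [545.0, 29.0, 74.0], [546.0, -35.0, 77.0], [547.0, -38.0, 69.0], [543.0, -35.0, 73.0]]
```

>>> {"name": "arm_command", "arguments": {
  "deltas": [
    {"translation":[0,0,0],"dr":[0,0,0.092],"fingers":1},
    {"translation":[0,0,0],"dr":[0,0,0.092],"fingers":1},
    {"translation":[0,0,0],"dr":[0,0,0.092],"fingers":1},
    {"translation":[2,-2.8,0],"dr":[0,0,0],"fingers":1},
    {"translation":[2,-2.8,0],"dr":[0,0,0],"fingers":1},
    {"translation":[2,-2.8,0],"dr":[0,0,0],"fingers":1},
    {"translation":[2,-2.8,0],"dr":[0,0,0],"fingers":1},
    {"translation":[2,-2.8,0],"dr":[0,0,0],"fingers":1},
    {"translation":[2,-2.8,0],"dr":[0,0,0],"fingers":1},
    {"translation":[2,-2.8,0],"dr":[0,0,0],"fingers":1}
  ]
}}

```text
time: 0.93
position: [289.6, -361.8, 249.4]
orientation: [1.0, -0.011, -0.0, -0.0]
force: [0.2, -1.1, -0.2]
gripper_width: 0.269
grip_force: 0.0
```

>>> {"name": "arm_command", "arguments": {
  "deltas": [
    {"translation":[2,-2.8,0],"dr":[0,0,0],"fingers":1},
    {"translation":[2,-2.8,0],"dr":[0,0,0],"fingers":1},
    {"translation":[2,-2.8,0],"dr":[0,0,0],"fingers":1},
    {"translation":[2,-2.8,0],"dr":[0,0,0],"fingers":1},
    {"translation":[2,-2.8,0],"dr":[0,0,0],"fingers":1},
    {"translation":[2,-2.8,0],"dr":[0,0,0],"fingers":1},
    {"translation":[2,-2.8,0],"dr":[0,0,0],"fingers":1},
    {"translation":[2,-2.8,0],"dr":[0,0,0],"fingers":1}
  ]
}}

```text
time: 1.6
position: [454.3, -141.2, 249.5]
orientation: [1.0, -0.011, -0.0, -0.0]
force: [0.3, 0.1, 0.3]
gripper_width: 0.006
grip_force: 0.0
```

>>> {"name": "arm_command", "arguments": {
  "deltas": [
    {"translation":[2,-2.8,0],"dr":[0,0,0],"fingers":1},
    {"translation":[2,-2.8,2],"dr":[0,0,0],"fingers":1},
    {"translation":[2,-2.8,2],"dr":[0,0,0],"fingers":1},
    {"translation":[2,-2.8,3],"dr":[0,0,0],"fingers":1},
    {"translation":[2,-2.6,3],"dr":[0,0,0],"fingers":1},
    {"translation":[0,0,1.5],"dr":[0,0,0],"fingers":1},
    {"translation":[0,0,0],"dr":[0,0,0],"fingers":1},
    {"translation":[0,0,0],"dr":[0,0,0],"fingers":1}
  ]
}}

```text
time: 2.27
position: [552.6, -10.7, 138.1]
orientation: [1.0, -0.01, -0.002, -0.0]
force: [0.2, -0.8, 0.5]
gripper_width: 0.005
grip_force: 0.0
```

>>> {"name": "arm_command", "arguments": {
  "deltas": [
    {"translation":[0.6,-0.5,0],"dr":[0,0,0],"fingers":1},
    {"translation":[0,0,2],"dr":[0,0,0],"fingers":1},
    {"translation":[0,0,2.2],"dr":[0,0,0],"fingers":1},
    {"translation":[0,0,2.2],"dr":[0,0,0],"fingers":1},
    {"translation":[0,0,2.2],"dr":[0,0,0],"fingers":1},
    {"translation":[0,0,0],"dr":[0,0,0],"fingers":1},
    {"translation":[0,0,0],"dr":[0,0,0],"fingers":1}
  ]
}}

```text
time: 2.85
position: [560.0, -6.8, 54.1]
orientation: [1.0, -0.011, 0.0, -0.0]
force: [0.2, -0.1, 0.9]
gripper_width: 0.002
grip_force: 0.0
```

```bash
python3 - <<'E'
from h import *
c=camera("scene");cv2.imwrite("pics/s1.png",cv2.resize(c["frame"][160:280,180:340,::-1],None,fx=5,fy=5,interpolation=cv2.INTER_CUBIC))
o=get_obs();print(o["position"],o["force"])
E
```

```text
[560.93459477  -6.87676965  55.06171794] [-0.04703884 -0.743017    0.95309058]
```

View pics/s1.png

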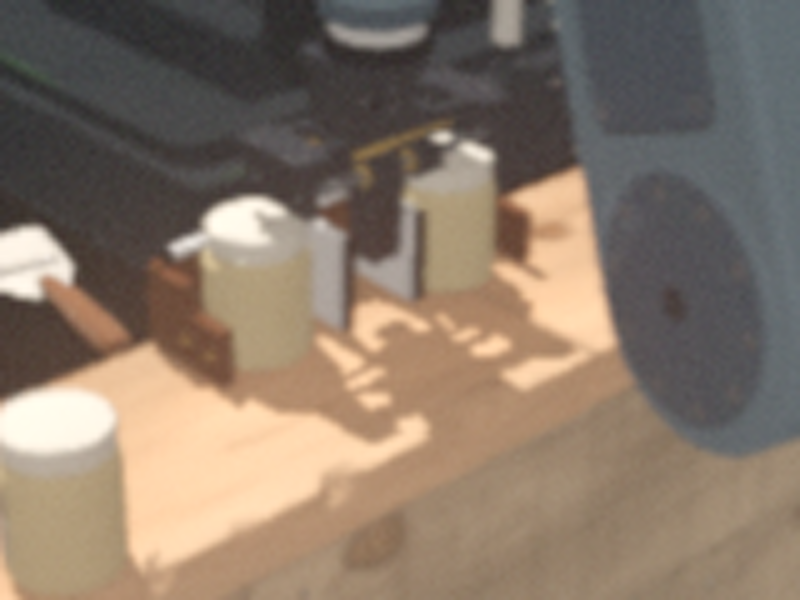

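The fingers (375,210) hang freely between the two plates, (330,270) and (400,250), with no contact. I'll push left.

>>> {"name": "arm_command", "arguments": {
  "deltas": [
    {"translation":[0,-0.8,0],"dr":[0,0,0],"fingers":1},
    {"translation":[0,-0.5,0],"dr":[0,0,0],"fingers":1},
    {"translation":[0,-0.5,0],"dr":[0,0,0],"fingers":1},
    {"translation":[0,-0.5,0],"dr":[0,0,0],"fingers":1},
    {"translation":[0,-0.5,0],"dr":[0,0,0],"fingers":1},
    {"translation":[0,-0.3,0],"dr":[0,0,0],"fingers":1},
    {"translation":[0,-0.3,0],"dr":[0,0,0],"fingers":1},
    {"translation":[0,0,0],"dr":[0,0,0],"fingers":1},
    {"translation":[0,0,0],"dr":[0,0,0],"fingers":1}
  ]
}}

```text
time: 3.65
position: [560.7, 27.8, 53.4]
orientation: [1.0, -0.011, 0.0, 0.0]
force: [1.1, -1.8, 1.3]
gripper_width: 0.004
grip_force: 1.2
```

>>> {"name": "arm_command", "arguments": {
  "deltas": [
    {"translation":[0,-0.2,0],"dr":[0,0,0],"fingers":1},
    {"translation":[0,-0.2,0],"dr":[0,0,0],"fingers":1},
    {"translation":[0,0,0],"dr":[0,0,0],"fingers":1},
    {"translation":[0,0,0],"dr":[0,0,0],"fingers":1}
  ]
}}

```text
time: 3.98
position: [560.8, 28.3, 53.5]
orientation: [1.0, -0.011, -0.0, 0.003]
force: [-1.9, -18.4, 3.4]
gripper_width: 0.006
grip_force: 9.1
```

>>> {"name": "arm_command", "arguments": {
  "deltas": [
    {"translation":[0,1.5,0],"dr":[0,0,0],"fingers":1},
    {"translation":[0,1.5,0],"dr":[0,0,0],"fingers":1},
    {"translation":[0,1,0],"dr":[0,0,0],"fingers":1},
    {"translation":[0,0.5,0],"dr":[0,0,0],"fingers":1},
    {"translation":[0,0.5,0],"dr":[0,0,0],"fingers":1},
    {"translation":[0,0.4,0],"dr":[0,0,0],"fingers":1},
    {"translation":[0,0.4,0],"dr":[0,0,0],"fingers":1},
    {"translation":[0,0.2,0],"dr":[0,0,0],"fingers":1},
    {"translation":[0,0,0],"dr":[0,0,0],"fingers":1},
    {"translation":[0,0,0],"dr":[0,0,0],"fingers":1}
  ]
}}

```text
time: 4.82
position: [559.1, -28.1, 53.2]
orientation: [1.0, -0.01, -0.0, 0.0]
force: [0.1, 0.5, -0.5]
gripper_width: 0.002
grip_force: 0.5
```

>>> {"name": "arm_command", "arguments": {
  "deltas": [
    {"translation":[0,0.2,0],"dr":[0,0,0],"fingers":1},
    {"translation":[0,0,0],"dr":[0,0,0],"fingers":1},
    {"translation":[0,0,0],"dr":[0,0,0],"fingers":1}
  ]
}}

```text
time: 5.07
position: [559.1, -30.1, 53.2]
orientation: [1.0, -0.011, -0.0, -0.0]
force: [0.2, 2.2, -0.4]
gripper_width: 0.007
grip_force: 1.1
```

>>> {"name": "arm_command", "arguments": {
  "deltas": [
    {"translation":[0,0.2,0],"dr":[0,0,0],"fingers":1},
    {"translation":[0,0.2,0],"dr":[0,0,0],"fingers":1},
    {"translation":[0,0,0],"dr":[0,0,0],"fingers":1},
    {"translation":[0,0,0],"dr":[0,0,0],"fingers":1}
  ]
}}

```text
time: 5.4
position: [559.0, -32.0, 53.2]
orientation: [1.0, -0.011, -0.0, -0.002]
force: [1.1, 12.9, 0.5]
gripper_width: 0.003
grip_force: 6.2
```

Both dividers are at their stops, with the gap centre at y≈-2. Next I go to the outside jar.

>>> {"name": "arm_command", "arguments": {
  "deltas": [
    {"translation":[0,-1.2,0],"dr":[0,0,0],"fingers":1},
    {"translation":[0,0,-3.5],"dr":[0,0,0],"fingers":1},
    {"translation":[0,0,-4],"dr":[0,0,0],"fingers":1},
    {"translation":[0,0,-3.5],"dr":[0,0,0],"fingers":0.5},
    {"translation":[-1.1,-3.4,0],"dr":[0,0,0],"fingers":0},
    {"translation":[-1.1,-3.4,0],"dr":[0,0,0],"fingers":0},
    {"translation":[-1.1,-3.4,0],"dr":[0,0,0],"fingers":0},
    {"translation":[-1.1,-3.4,0],"dr":[0,0,0],"fingers":0},
    {"translation":[-1.1,-3.4,0],"dr":[0,0,0],"fingers":0},
    {"translation":[-1.1,-3.4,0],"dr":[0,0,0],"fingers":0}
  ]
}}

```text
time: 6.23
position: [497.5, 184.4, 163.8]
orientation: [1.0, -0.011, 0.001, 0.0]
force: [0.5, -0.0, 0.6]
gripper_width: 0.509
grip_force: 0.0
```

>>> {"name": "arm_command", "arguments": {
  "deltas": [
    {"translation":[-1.1,-3.4,0],"dr":[0,0,0],"fingers":0},
    {"translation":[-1.1,-3.4,0],"dr":[0,0,0],"fingers":0},
    {"translation":[-1.1,-3.4,0],"dr":[0,0,0],"fingers":0},
    {"translation":[-1.1,-3.4,0],"dr":[0,0,0],"fingers":0},
    {"translation":[0,0,0],"dr":[0,0,0],"fingers":0},
    {"translation":[0,0,0],"dr":[0,0,0],"fingers":0},
    {"translation":[0,0,0],"dr":[0,0,0],"fingers":0}
  ]
}}

```text
time: 6.82
position: [456.9, 319.7, 163.3]
orientation: [1.0, -0.01, 0.0, 0.0]
force: [-0.3, 0.1, 1.1]
gripper_width: 0.998
grip_force: 0.0
```

```bash
python3 - <<'E'
from h import *
c=camera("wrist");save(c,"w1.png");X=cloud(c);o=get_obs();print(o["position"],o["gripper_width"])
t=X[(abs(X[...,2]-94)<6)&(abs(X[...,0]-457)<55)&(abs(X[...,1]-322)<55)];print(len(t),cv2.minEnclosingCircle(t[:,:2].astype(np.float32)) if len(t) else 0,t.mean(0))
c=camera("top");X=cloud(c);t=X[(abs(X[...,2]-94)<8)&(X[...,0]<660)]
from scipy.cluster.hierarchy import fclusterdata
k=fclusterdata(t[:,:2],15,'distance')
for i in set(k):
    q=t[k==i]
    if len(q)>20: print("lid",len(q),cv2.minEnclosingCircle(q[:,:2].astype(np.float32)),q.mean(0).round(1))
E
```

```text
[457.09923424 319.22036786 163.30165281] 1.0007635911536283
6662 ((459.8509826660156, 322.7273254394531), 33.6507453918457) [461.92085558 322.48222764  94.53893139]
lid 31 ((66.4775619506836, -8.158510208129883), 47.22390365600586) [70.6 -7.2 93.6]
lid 22 ((582.88525390625, -555.0550537109375), 17.622968673706055) [ 578.8 -545.8   94.5]
lid 134 ((583.82275390625, -440.77001953125), 33.54191589355469) [ 581.9 -438.4   98.5]
lid 227 ((569.8507080078125, -93.67830657958984), 33.399742126464844) [569.2 -93.7  93.8]
lid 224 ((575.1045532226562, 86.11628723144531), 33.987876892089844) [573.9  85.9  94.1]
lid 102 ((456.6823425292969, 323.3067932128906), 32.275333404541016) [458.7 323.8  94. ]
```

View pics/w1.png

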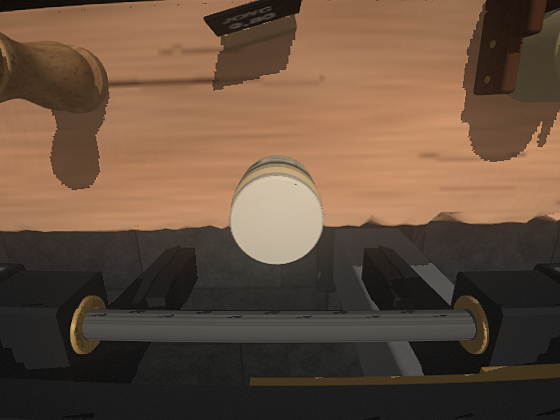

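The wrist picture shows the jar's lid at about (277,220), between the open fingers at (180,275) and (380,275). I'll centre and descend.

>>> {"name": "arm_command", "arguments": {
  "deltas": [
    {"translation":[0.2,-0.3,0],"dr":[0,0,0],"fingers":0},
    {"translation":[0,0,2.5],"dr":[0,0,0],"fingers":0},
    {"translation":[0,0,2.5],"dr":[0,0,0],"fingers":0},
    {"translation":[0,0,2.2],"dr":[0,0,0],"fingers":0},
    {"translation":[0,0,2.2],"dr":[0,0,0],"fingers":0},
    {"translation":[0,0,2.2],"dr":[0,0,0],"fingers":0},
    {"translation":[0,0,0],"dr":[0,0,0],"fingers":0},
    {"translation":[0,0,0],"dr":[0,0,0],"fingers":0}
  ]
}}

```text
time: 7.58
position: [458.3, 321.9, 46.4]
orientation: [1.0, -0.011, -0.001, 0.001]
force: [-0.3, -0.1, -0.0]
gripper_width: 0.998
grip_force: 0.0
```

>>> {"name": "arm_command", "arguments": {
  "deltas": [
    {"translation":[0,0,0],"dr":[0,0,0],"fingers":0.3},
    {"translation":[0,0,0],"dr":[0,0,0],"fingers":0.3},
    {"translation":[0,0,0],"dr":[0,0,0],"fingers":0.3},
    {"translation":[0,0,0],"dr":[0,0,0],"fingers":0.3},
    {"translation":[0,0,0],"dr":[0,0,0],"fingers":0.3}
  ],
  "grip_force": 8
}}

```text
time: 8.0
position: [460.0, 323.3, 48.9]
orientation: [1.0, -0.011, 0.001, -0.0]
force: [0.2, -1.4, 6.7]
gripper_width: 0.799
grip_force: 8.0
```

>>> {"name": "arm_command", "arguments": {
  "deltas": [
    {"translation":[0.1,0.8,0],"dr":[0,0,0],"fingers":0.3},
    {"translation":[0.2,1.6,0],"dr":[0,0,0],"fingers":0.3},
    {"translation":[0.2,2,0],"dr":[0,0,0],"fingers":0.3},
    {"translation":[0.2,2,0],"dr":[0,0,0],"fingers":0.3},
    {"translation":[0.2,2,0],"dr":[0,0,0],"fingers":0.3},
    {"translation":[0.2,2,0],"dr":[0,0,0],"fingers":0.3},
    {"translation":[0.2,2,0],"dr":[0,0,0],"fingers":0.3},
    {"translation":[0.2,2,0],"dr":[0,0,0],"fingers":0.3},
    {"translation":[0.1,1.2,0],"dr":[0,0,0],"fingers":0.3},
    {"translation":[0,0,0],"dr":[0,0,0],"fingers":0.3}
  ]
}}

```text
time: 8.83
position: [473.1, 164.9, 48.9]
orientation: [1.0, -0.011, 0.002, 0.0]
force: [-0.6, -4.9, 7.6]
gripper_width: 0.801
grip_force: 8.0
```

>>> {"name": "arm_command", "arguments": {
  "deltas": [
    {"translation":[0.1,1,0],"dr":[0,0,0],"fingers":0.3},
    {"translation":[0.1,2,0],"dr":[0,0,0],"fingers":0.3},
    {"translation":[0.1,2.1,0],"dr":[0,0,0],"fingers":0.3},
    {"translation":[0.1,2.1,0],"dr":[0,0,0],"fingers":0.3},
    {"translation":[0.1,2.1,0],"dr":[0,0,0],"fingers":0.3},
    {"translation":[0.1,2.1,0],"dr":[0,0,0],"fingers":0.3},
    {"translation":[0.2,2.1,0],"dr":[0,0,0],"fingers":0.3},
    {"translation":[0.2,2,0],"dr":[0,0,0],"fingers":0.3},
    {"translation":[0.2,1,0],"dr":[0,0,0],"fingers":0.3},
    {"translation":[0,0,0],"dr":[0,0,0],"fingers":0.3}
  ]
}}

```text
time: 9.67
position: [481.4, -0.8, 48.8]
orientation: [1.0, -0.011, 0.002, 0.001]
force: [-1.4, -5.5, 8.7]
gripper_width: 0.799
grip_force: 8.0
```

>>> {"name": "arm_command", "arguments": {
  "deltas": [
    {"translation":[0,0,0],"dr":[0,0,0],"fingers":0.3},
    {"translation":[0,0,0],"dr":[0,0,0],"fingers":0.3}
  ]
}}

```text
time: 9.83
position: [481.5, -0.2, 48.8]
orientation: [1.0, -0.011, 0.002, 0.001]
force: [-1.0, -4.1, 6.8]
gripper_width: 0.8
grip_force: 8.0
```

```bash
python3 - <<'E'
from h import *
c=camera("scene");cv2.imwrite("pics/s2.png",cv2.resize(c["frame"][160:280,180:340,::-1],None,fx=5,fy=5,interpolation=cv2.INTER_CUBIC))
X=cloud(c); o=get_obs();print(o["position"],o["force"])
from scipy.cluster.hierarchy import fclusterdata
t=X[(abs(X[...,2]-94)<4)&(X[...,0]<660)&(X[...,0]>420)&(abs(X[...,1])<150)]
k=fclusterdata(t[:,:2],10,'distance')
for i in set(k):
    q=t[k==i]
    if len(q)>20: print("lid",len(q),cv2.minEnclosingCircle(q[:,:2].astype(np.float32)))
E
```

```text
[ 4.81518222e+02 -7.71444750e-02  4.88308529e+01] [-0.60526652 -4.49041203  7.70208116]
lid 169 ((572.9752197265625, 86.39763641357422), 35.56033706665039)
lid 99 ((468.8805847167969, -11.49932861328125), 41.5094108581543)
```

View pics/s2.png

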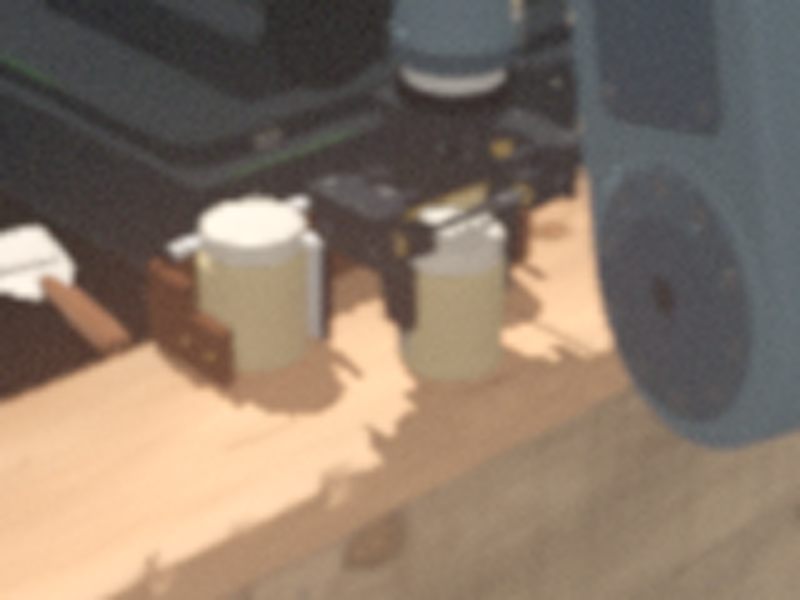

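The jar, at (450,300) in the picture, stands upright in the grip at y≈0, on the gap's axis. I'll move it into the mouth, release it and back off.

>>> {"name": "arm_command", "arguments": {
  "deltas": [
    {"translation":[0.6,0,0],"dr":[0,0,0],"fingers":0.3},
    {"translation":[1,0,0],"dr":[0,0,0],"fingers":0.3},
    {"translation":[1,0,0],"dr":[0,0,0],"fingers":0.3},
    {"translation":[1,0,0],"dr":[0,0,0],"fingers":0.3},
    {"translation":[0.4,0,0],"dr":[0,0,0],"fingers":0.3},
    {"translation":[0,0,0],"dr":[0,0,0],"fingers":0.3},
    {"translation":[0,0,0],"dr":[0,0,0],"fingers":0},
    {"translation":[0,0,0],"dr":[0,0,0],"fingers":0},
    {"translation":[0,0,0],"dr":[0,0,0],"fingers":0},
    {"translation":[0,0,0],"dr":[0,0,0],"fingers":0}
  ]
}}

```text
time: 10.72
position: [519.5, 0.7, 47.2]
orientation: [1.0, -0.011, -0.0, -0.0]
force: [-0.1, 0.4, -0.7]
gripper_width: 0.996
grip_force: 0.0
```

>>> {"name": "arm_command", "arguments": {
  "deltas": [
    {"translation":[-1.5,0,0],"dr":[0,0,0],"fingers":0},
    {"translation":[-2.5,0,0],"dr":[0,0,0],"fingers":0},
    {"translation":[-2.5,0,0],"dr":[0,0,0],"fingers":0},
    {"translation":[0,0,0],"dr":[0,0,0],"fingers":0.66},
    {"translation":[0,0,0],"dr":[0,0,0],"fingers":0.66},
    {"translation":[0,0,0],"dr":[0,0,0],"fingers":0.66},
    {"translation":[0,0,0],"dr":[0,0,0],"fingers":0.66},
    {"translation":[0,0,0],"dr":[0,0,0],"fingers":0.66},
    {"translation":[0,0,0],"dr":[0,0,0],"fingers":0.66}
  ]
}}

```text
time: 11.47
position: [455.6, 1.9, 47.3]
orientation: [1.0, -0.011, 0.0, 0.0]
force: [-0.0, -0.8, 0.2]
gripper_width: 0.567
grip_force: 0.0
```

>>> {"name": "arm_command", "arguments": {
  "deltas": [
    {"translation":[0.8,0.1,0],"dr":[0,0,0],"fingers":0.66},
    {"translation":[0.8,0,0],"dr":[0,0,0],"fingers":0.66},
    {"translation":[0.7,0,0],"dr":[0,0,0],"fingers":0.66},
    {"translation":[0.8,0,0],"dr":[0,0,0],"fingers":0.66},
    {"translation":[0.8,0,0],"dr":[0,0,0],"fingers":0.66},
    {"translation":[0.8,0,0],"dr":[0,0,0],"fingers":0.66},
    {"translation":[0.8,0,0],"dr":[0,0,0],"fingers":0.66},
    {"translation":[0.8,0,0],"dr":[0,0,0],"fingers":0.66},
    {"translation":[0.5,0,0],"dr":[0,0,0],"fingers":0.66},
    {"translation":[0,0,0],"dr":[0,0,0],"fingers":0.66}
  ]
}}

```text
time: 12.3
position: [524.3, -0.6, 47.4]
orientation: [1.0, -0.011, 0.001, 0.0]
force: [0.2, -0.1, 0.2]
gripper_width: 0.338
grip_force: 0.0
```

>>> {"name": "arm_command", "arguments": {
  "deltas": [
    {"translation":[0.3,0,0],"dr":[0,0,0],"fingers":0.66},
    {"translation":[0.3,0,0],"dr":[0,0,0],"fingers":0.66},
    {"translation":[0.2,0,0],"dr":[0,0,0],"fingers":0.66},
    {"translation":[0,0,0],"dr":[0,0,0],"fingers":0.66},
    {"translation":[0,0,0],"dr":[0,0,0],"fingers":0.66}
  ]
}}

```text
time: 12.72
position: [531.0, -0.6, 47.3]
orientation: [1.0, -0.011, 0.0, 0.0]
force: [0.2, -0.8, 0.1]
gripper_width: 0.339
grip_force: 0.0
```

>>> {"name": "arm_command", "arguments": {
  "deltas": [
    {"translation":[0.2,0,0],"dr":[0,0,0],"fingers":0.66},
    {"translation":[0.2,0,0],"dr":[0,0,0],"fingers":0.66},
    {"translation":[0,0,0],"dr":[0,0,0],"fingers":0.66}
  ]
}}

```text
time: 12.97
position: [535.2, -0.7, 47.3]
orientation: [1.0, -0.011, 0.0, 0.0]
force: [-1.1, 0.1, 0.1]
gripper_width: 0.338
grip_force: 0.5
```

```bash
python3 - <<'E'
from h import *
c=camera("scene");cv2.imwrite("pics/s3.png",cv2.resize(c["frame"][160:280,180:340,::-1],None,fx=5,fy=5,interpolation=cv2.INTER_CUBIC))
E
```

```text
(no output)
```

View pics/s3.png

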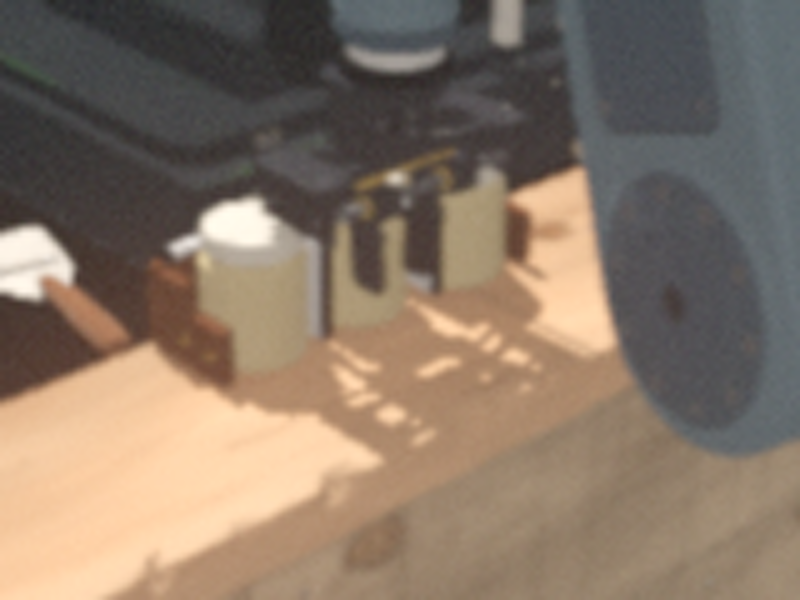

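The jar (370,270) stands upright between the plates, with the fingers against its front. I'll continue gently until the board stops it.

>>> {"name": "arm_command", "arguments": {
  "deltas": [
    {"translation":[0.2,0,0],"dr":[0,0,0],"fingers":0.66},
    {"translation":[0.1,0,0],"dr":[0,0,0],"fingers":0.66},
    {"translation":[0,0,0],"dr":[0,0,0],"fingers":0.66}
  ]
}}

```text
time: 13.27
position: [536.6, -0.6, 46.9]
orientation: [1.0, -0.01, -0.002, -0.0]
force: [-5.5, -1.6, 4.0]
gripper_width: 0.338
grip_force: 3.2
```

>>> {"name": "arm_command", "arguments": {
  "deltas": [
    {"translation":[-2,0,0],"dr":[0,0,0],"fingers":0.4},
    {"translation":[-3,0,0],"dr":[0,0,0],"fingers":0.4},
    {"translation":[0,0,-3.5],"dr":[0,0,0],"fingers":0.4},
    {"translation":[0,0,-3.5],"dr":[0,0,0],"fingers":0.4},
    {"translation":[-1,3,-2],"dr":[0,0,0],"fingers":0.4},
    {"translation":[-1,4,0],"dr":[0,0,0],"fingers":0.4},
    {"translation":[0,4,0],"dr":[0,0,0],"fingers":0.4},
    {"translation":[0,4,0],"dr":[0,0,0],"fingers":0.4},
    {"translation":[0,4,0],"dr":[0,0,0],"fingers":0.4},
    {"translation":[0,0,0],"dr":[0,0,0],"fingers":0.4}
  ]
}}

```text
time: 14.1
position: [464.7, -196.2, 138.6]
orientation: [1.0, -0.013, 0.002, 0.002]
force: [-0.5, 0.2, 0.4]
gripper_width: 0.601
grip_force: 0.0
```

```bash
cat > lids.py <<'E'
from h import *
from scipy.cluster.hierarchy import fclusterdata
c=camera("top");X=cloud(c);o=get_obs();print(o["position"],o["joint_positions"].round(2))
t=X[(abs(X[...,2]-94)<8)&(X[...,0]<660)&(X[...,0]>420)&(abs(X[...,1])<150)]
k=fclusterdata(t[:,:2],12,'distance')
for i in set(k):
    q=t[k==i]
    if len(q)>20: print("lid",len(q),cv2.minEnclosingCircle(q[:,:2].astype(np.float32)),q.mean(0).round(1))
b=X[(abs(X[...,2]-73)<7)&(X[...,0]<600)&(X[...,0]>545)&(abs(X[...,1])<70)];print("div y",np.unique((b[:,1]/3).round()*3,return_counts=True))
d=X[(X[...,2]>8)&(X[...,2]<35)&(X[...,0]>415)&(X[...,0]<515)&(X[...,1]>-350)&(X[...,1]<60)]
if len(d)>20: print("dish",len(d),cv2.minEnclosingCircle(d[:,:2].astype(np.float32)),d.mean(0))
E
python3 lids.py
```

```text
[ 464.27909642 -193.05449404  137.92305327] [-0.63  0.15  1.88 -0.    1.1   0.97]
lid 225 ((569.0670776367188, -93.25092315673828), 33.650596618652344) [568.8 -93.2  93.8]
lid 230 ((574.8622436523438, 85.4480209350586), 34.26789093017578) [573.8  86.1  94. ]
lid 228 ((575.1203002929688, -3.035581350326538), 33.70838165283203) [575.5  -3.1  94.1]
div y (array([-66., -63., -60., -57., -54., -51., -39., -36., -33., -30., -27.,
       -24., -18., -15.,   9.,  12.,  18.,  21.,  24.,  30.,  42.,  45.,
        48.,  51.,  54.,  57.,  60.,  66.,  69.]), array([ 2,  2,  1,  8, 13,  6,  2,  2,  3,  2,  1,  1,  1,  1,  1,  1,  1,
        1,  1,  1,  5, 12,  7,  4,  8,  3,  1,  1,  1]))
dish 111 ((493.3057861328125, -143.7995147705078), 203.42904663085938) [ 445.09101522 -298.52219279   17.08809207]
```

The third jar is home at (575,-3), against the board. Next I turn 90° and get behind the dish.

>>> {"name": "arm_command", "arguments": {
  "deltas": [
    {"translation":[0,0,0],"dr":[0,0,-0.1225],"fingers":0.4},
    {"translation":[0,0,0],"dr":[0,0,-0.1225],"fingers":0.4},
    {"translation":[0,0,0],"dr":[0,0,-0.1225],"fingers":0.4},
    {"translation":[0,0,0],"dr":[0,0,-0.1225],"fingers":0.4},
    {"translation":[0,0,0],"dr":[0,0,-0.1225],"fingers":0.4},
    {"translation":[0,0,0],"dr":[0,0,-0.1225],"fingers":0.4},
    {"translation":[0,0,0],"dr":[0,0,-0.1225],"fingers":0.4},
    {"translation":[0,0,0],"dr":[0,0,-0.1225],"fingers":0.4},
    {"translation":[0,0,0],"dr":[0,0,-0.1225],"fingers":0.4},
    {"translation":[0,0,0],"dr":[0,0,-0.1225],"fingers":0.4}
  ]
}}

```text
time: 14.98
position: [464.1, -187.8, 137.2]
orientation: [0.822, 0.569, 0.0, -0.0]
force: [-0.5, -0.2, 0.5]
gripper_width: 0.604
grip_force: 0.0
```

>>> {"name": "arm_command", "arguments": {
  "deltas": [
    {"translation":[0,0,0],"dr":[0,0,-0.1225],"fingers":0.4},
    {"translation":[0,0,0],"dr":[0,0,-0.1225],"fingers":0.4},
    {"translation":[0,0,0],"dr":[0,0,-0.1225],"fingers":0.4},
    {"translation":[-3,0,0],"dr":[0,0,0],"fingers":0.4},
    {"translation":[-3,0,0],"dr":[0,0,0],"fingers":0.4},
    {"translation":[-3,0,0],"dr":[0,0,0],"fingers":0.4},
    {"translation":[-3,0,0],"dr":[0,0,0],"fingers":0.4},
    {"translation":[-3,0,0],"dr":[0,0,0],"fingers":0.4},
    {"translation":[-3,0,0],"dr":[0,0,0],"fingers":0.4},
    {"translation":[0,0,0],"dr":[0,0,0],"fingers":0.4}
  ]
}}

```text
time: 15.82
position: [464.4, -373.3, 137.7]
orientation: [0.708, 0.706, -0.001, 0.002]
force: [-0.0, -0.4, 0.5]
gripper_width: 0.6
grip_force: 0.0
```

With this orientation the gripper body would reach over the rack and row jars. I'll turn back and push the dish sideways with the closed fingers instead.

>>> {"name": "arm_command", "arguments": {
  "deltas": [
    {"translation":[0,0,0],"dr":[0,0,0.121],"fingers":1},
    {"translation":[0,0,0],"dr":[0,0,0.121],"fingers":1},
    {"translation":[0,0,0],"dr":[0,0,0.121],"fingers":1},
    {"translation":[0,0,0],"dr":[0,0,0.121],"fingers":1},
    {"translation":[0,0,0],"dr":[0,0,0.121],"fingers":1},
    {"translation":[0,0,0],"dr":[0,0,0.121],"fingers":1},
    {"translation":[0,0,0],"dr":[0,0,0.121],"fingers":1},
    {"translation":[0,0,0],"dr":[0,0,0.121],"fingers":1},
    {"translation":[0,0,0],"dr":[0,0,0.121],"fingers":1},
    {"translation":[0,0,0],"dr":[0,0,0.121],"fingers":1}
  ]
}}

```text
time: 16.65
position: [464.6, -367.4, 137.1]
orientation: [0.984, 0.177, 0.0, -0.0]
force: [-0.2, -0.6, -0.0]
gripper_width: 0.006
grip_force: 0.0
```

>>> {"name": "arm_command", "arguments": {
  "deltas": [
    {"translation":[0,0,0],"dr":[0,0,0.121],"fingers":1},
    {"translation":[0,0,0],"dr":[0,0,0.121],"fingers":1},
    {"translation":[0,0,0],"dr":[0,0,0.119],"fingers":1},
    {"translation":[-0.2,0.5,2.5],"dr":[0,0,0],"fingers":1},
    {"translation":[0,0,2.5],"dr":[0,0,0],"fingers":1},
    {"translation":[0,0,2.5],"dr":[0,0,0],"fingers":1},
    {"translation":[0,0,2],"dr":[0,0,0],"fingers":1},
    {"translation":[0,0,2],"dr":[0,0,0],"fingers":1},
    {"translation":[0,0,0],"dr":[0,0,0],"fingers":1},
    {"translation":[0,0,0],"dr":[0,0,0],"fingers":1}
  ]
}}

```text
time: 17.48
position: [461.8, -372.1, 21.3]
orientation: [1.0, 0.001, -0.001, -0.001]
force: [0.2, 0.1, 1.7]
gripper_width: 0.006
grip_force: 0.0
```

>>> {"name": "arm_command", "arguments": {
  "deltas": [
    {"translation":[0,-0.5,0],"dr":[0,0,0],"fingers":1},
    {"translation":[0,-0.6,0],"dr":[0,0,0],"fingers":1},
    {"translation":[0,-0.8,0],"dr":[0,0,0],"fingers":1},
    {"translation":[0,-1,0],"dr":[0,0,0],"fingers":1},
    {"translation":[0,-1.2,0],"dr":[0,0,0],"fingers":1},
    {"translation":[0,-1.4,0],"dr":[0,0,0],"fingers":1},
    {"translation":[0,-1.4,0],"dr":[0,0,0],"fingers":1},
    {"translation":[0,-1.2,0],"dr":[0,0,0],"fingers":1},
    {"translation":[0,-0.6,0],"dr":[0,0,0],"fingers":1},
    {"translation":[0,0,0],"dr":[0,0,0],"fingers":1}
  ]
}}

```text
time: 18.32
position: [461.6, -284.9, 21.9]
orientation: [1.0, 0.001, -0.001, -0.001]
force: [0.2, 0.1, 0.7]
gripper_width: 0.003
grip_force: 0.0
```

```bash
cat > dish.py <<'E'
from h import *
o=get_obs();print(o["position"],o["force"].round(1))
for n in("top","scene"):
    c=camera(n);X=cloud(c);f=c["frame"].astype(int)
    hsv=cv2.cvtColor(c["frame"],cv2.COLOR_RGB2HSV)
    m=(X[...,2]>15)&(X[...,2]<40)&(X[...,0]>415)&(X[...,0]<515)&(X[...,1]>-360)&(X[...,1]<80)
    y=m&(hsv[...,1]>110)&(hsv[...,2]>120)
    d=X[m];q=X[y]
    print(n,"cubes",len(q),q.mean(0).round(1) if len(q) else 0,"all",len(d),d.min(0).round(),d.max(0).round())
save(c,"s_dish.png")
E
python3 dish.py
```

```text
[ 461.59636452 -284.92140635   21.89547418] [0.2 0.1 0.7]
top cubes 3 [ 478.9 -244.8   23.5] all 30 [ 464. -247.   16.] [ 510. -181.   26.]Traceback (most recent call last):
  File "dish.py", line 9, in <module>
    print(n,"cubes",len(q),q.mean(0).round(1) if len(q) else 0,"all",len(d),d.min(0).round(),d.max(0).round())
                                                                            ~~~~~^^^
    return umr_minimum(a, axis, None, out, keepdims, initial, where)
ValueError: zero-size array to reduction operation minimum which has no identity
```

>>> {"name": "arm_command", "arguments": {
  "deltas": [
    {"translation":[0,-0.8,0],"dr":[0,0,0],"fingers":1},
    {"translation":[0.1,-1.2,0],"dr":[0,0,0],"fingers":1},
    {"translation":[0.1,-1.4,0],"dr":[0,0,0],"fingers":1},
    {"translation":[0.1,-1.4,0],"dr":[0,0,0],"fingers":1},
    {"translation":[0.1,-1.4,0],"dr":[0,0,0],"fingers":1},
    {"translation":[0,-1.4,0],"dr":[0,0,0],"fingers":1},
    {"translation":[0,-1.4,0],"dr":[0,0,0],"fingers":1},
    {"translation":[0,-1.2,0],"dr":[0,0,0],"fingers":1},
    {"translation":[0,-0.7,0],"dr":[0,0,0],"fingers":1},
    {"translation":[0,0,0],"dr":[0,0,0],"fingers":1}
  ]
}}

```text
time: 19.25
position: [465.5, -176.2, 22.0]
orientation: [1.0, 0.001, -0.0, -0.0]
force: [-0.6, -0.0, -0.4]
gripper_width: 0.005
grip_force: 0.0
```

```bash
cat > dish.py <<'E'
from h import *
o=get_obs();print(o["position"],o["force"].round(1))
for n in("top","wrist","scene"):
    c=camera(n);X=cloud(c)
    m=(X[...,2]>14)&(X[...,2]<40)&(X[...,0]>415)&(X[...,0]<530)&(X[...,1]>o["position"][1]+20)&(X[...,1]<o["position"][1]+125)
    d=X[m]
    if len(d): print(n,len(d),np.percentile(d,[1,99],axis=0).round(),cv2.minEnclosingCircle(d[:,:2].astype(np.float32)))
save(c,"s_dish.png")
E
python3 dish.py
```

```text
[ 465.49720297 -176.15260913   21.99951393] [-0.6 -0.  -0.4]
top 41 [[ 443. -144.   15.]
 [ 523.  -75.   27.]] ((479.6378173828125, -119.7400131225586), 44.80744934082031)
wrist 13317 [[ 447. -155.   14.]
 [ 525.  -74.   23.]] ((482.5415954589844, -116.37299346923828), 45.521488189697266)
scene 81 [[ 453. -139.   14.]
 [ 524.  -73.   26.]] ((485.69708251953125, -109.66996002197266), 45.4595832824707)
```

The dish is at about (481,-117), offset from the finger. I'll back off, re-centre in x and push on.

>>> {"name": "arm_command", "arguments": {
  "deltas": [
    {"translation":[0,1.2,0],"dr":[0,0,0],"fingers":1},
    {"translation":[1.8,0,0],"dr":[0,0,0],"fingers":1},
    {"translation":[0,0,0],"dr":[0,0,0],"fingers":1},
    {"translation":[0,-0.9,0],"dr":[0,0,0],"fingers":1},
    {"translation":[0,-0.7,0],"dr":[0,0,0],"fingers":1},
    {"translation":[0,-1,0],"dr":[0,0,0],"fingers":1},
    {"translation":[0,-1.2,0],"dr":[0,0,0],"fingers":1},
    {"translation":[0,-1.2,0],"dr":[0,0,0],"fingers":1},
    {"translation":[0,-0.8,0],"dr":[0,0,0],"fingers":1},
    {"translation":[0,0,0],"dr":[0,0,0],"fingers":1}
  ]
}}

```text
time: 20.23
position: [483.2, -129.7, 22.0]
orientation: [1.0, 0.001, -0.001, -0.0]
force: [-0.2, 0.2, -0.2]
gripper_width: 0.004
grip_force: 0.0
```

```bash
python3 dish.py
```

```text
[ 483.17878888 -129.73412097   22.01230962] [-0.2  0.2 -0.2]
top 21 [[ 450. -108.   15.]
 [ 502.  -67.   28.]] ((476.769287109375, -91.79920196533203), 31.460458755493164)
wrist 7390 [[ 436. -108.   14.]
 [ 517.  -27.   23.]] ((474.896728515625, -70.34998321533203), 45.88961410522461)
scene 195 [[ 429. -109.   14.]
 [ 520.  -29.   25.]] ((477.4708251953125, -72.30659484863281), 53.78398895263672)
```

>>> {"name": "arm_command", "arguments": {
  "deltas": [
    {"translation":[0,1.2,0],"dr":[0,0,0],"fingers":1},
    {"translation":[-1,0,0],"dr":[0,0,0],"fingers":1},
    {"translation":[0,0,0],"dr":[0,0,0],"fingers":1},
    {"translation":[0,-1,0],"dr":[0,0,0],"fingers":1},
    {"translation":[0,-0.8,0],"dr":[0,0,0],"fingers":1},
    {"translation":[0,-1,0],"dr":[0,0,0],"fingers":1},
    {"translation":[0,-1,0],"dr":[0,0,0],"fingers":1},
    {"translation":[0,-1,0],"dr":[0,0,0],"fingers":1},
    {"translation":[0,-0.7,0],"dr":[0,0,0],"fingers":1},
    {"translation":[0,0,0],"dr":[0,0,0],"fingers":1}
  ]
}}

```text
time: 21.22
position: [473.5, -87.2, 22.1]
orientation: [1.0, 0.001, -0.0, -0.0]
force: [0.5, 0.1, -0.5]
gripper_width: 0.003
grip_force: 0.0
```

```bash
python3 dish.py
```

```text
[473.51713495 -87.21846794  22.07863721] [ 0.5  0.1 -0.5]
top 22 [[437. -60.  15.]
 [484. -23.  27.]] ((462.669189453125, -41.5943603515625), 28.744176864624023)
wrist 9927 [[453. -66.  14.]
 [521.  15.  23.]] ((478.5682067871094, -26.787933349609375), 45.493812561035156)
scene 220 [[430. -66.  14.]
 [517.  14.  25.]] ((474.6707458496094, -32.19473648071289), 49.380943298339844)
```

>>> {"name": "arm_command", "arguments": {
  "deltas": [
    {"translation":[0.2,-0.8,0],"dr":[0,0,0],"fingers":1},
    {"translation":[0,-0.9,0],"dr":[0,0,0],"fingers":1},
    {"translation":[0,-0.7,0],"dr":[0,0,0],"fingers":1},
    {"translation":[0,0,0],"dr":[0,0,0],"fingers":1},
    {"translation":[0,0,0],"dr":[0,0,0],"fingers":1},
    {"translation":[0,2,0],"dr":[0,0,0],"fingers":1},
    {"translation":[-2,3,-1],"dr":[0,0,0],"fingers":1},
    {"translation":[-3,2.5,-2],"dr":[0,0,0],"fingers":1},
    {"translation":[-3,3,-3],"dr":[0,0,0],"fingers":1},
    {"translation":[-1,3,-3],"dr":[0,0,0],"fingers":1}
  ]
}}

```text
time: 22.2
position: [389.7, -190.3, 102.8]
orientation: [1.0, 0.0, -0.003, -0.002]
force: [1.5, -1.0, -0.6]
gripper_width: 0.007
grip_force: 0.0
```

>>> {"name": "arm_command", "arguments": {
  "deltas": [
    {"translation":[-1,4,-3],"dr":[0,0,0],"fingers":1},
    {"translation":[-1,4,-2],"dr":[0,0,0],"fingers":1},
    {"translation":[-1,4,0],"dr":[0,0,0],"fingers":1},
    {"translation":[0,0,0],"dr":[0,0,0],"fingers":1},
    {"translation":[0,0,0],"dr":[0,0,0],"fingers":1}
  ]
}}

```text
time: 22.62
position: [365.8, -302.8, 147.0]
orientation: [1.0, -0.002, 0.0, 0.0]
force: [0.5, 0.2, -0.1]
gripper_width: 0.004
grip_force: 0.0
```

```bash
sed -i 's/>-350)&(X\[...,1\]<60/>-70)\&(X[...,1]<70/' lids.py; python3 lids.py; python3 - <<'E'
from h import *
c=camera("top");cv2.imwrite("pics/t9.png",cv2.resize(c["frame"][185:260,130:380,::-1],None,fx=3.2,fy=3.2,interpolation=cv2.INTER_CUBIC))
X=cloud(c)
for n,b in (("card",(580,625,295,375)),("wedge",(525,640,-340,-230)),("mill",(530,600,460,530))):
    import pickle
    A=cloud(pickle.load(open("top0.pkl","rb")))
    for Y in(A,X):
        m=(Y[...,0]>b[0])&(Y[...,0]<b[1])&(Y[...,1]>b[2])&(Y[...,1]<b[3])&(Y[...,2]>20); print(n,m.sum(),Y[m].mean(0).round())
E
```

```text
[ 365.86948801 -300.84683645  146.23763254] [-0.94  0.08  1.95  0.    1.12  0.63]
lid 224 ((569.676513671875, -93.71788024902344), 33.17448806762695) [569.1 -93.4  94.4]
lid 229 ((574.8781127929688, -2.8054590225219727), 33.520938873291016) [575.1  -3.1  94.2]
lid 227 ((574.369384765625, 85.72312927246094), 33.577178955078125) [574.   85.9  93.8]
div y (array([-66., -63., -60., -57., -54., -51., -39., -36., -33., -30., -27.,
       -24., -18., -15.,   9.,  12.,  18.,  21.,  24.,  30.,  42.,  45.,
        48.,  51.,  54.,  57.,  60.,  63.,  69.]), array([ 2,  2,  1,  8, 14,  6,  3,  1,  2,  1,  2,  2,  1,  1,  1,  1,  1,
        2,  1,  1,  6, 12,  7,  3,  6,  3,  3,  1,  1]))
dish 310 ((475.6417541503906, 3.6644792556762695), 55.610137939453125) [475.29703489  -7.47430796  16.84451749]
card 65 [601. 335.  45.]
card 61 [602. 335.  47.]
wedge 330 [ 571. -293.   61.]
wedge 329 [ 571. -293.   60.]
mill 269 [562. 493.  99.]
mill 266 [562. 493.  99.]
```

View pics/t9.png

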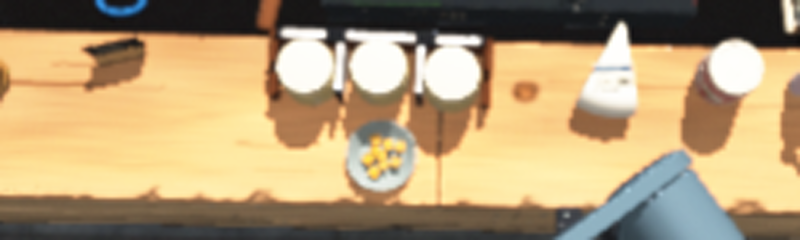

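The final crop shows three lids in a row at (305,67), (378,68) and (452,73), and the dish at (381,157) in front of the middle one. The dish is 100 mm from the jar, centre to centre, and the arm is clear.

```bash
python3 -c "
from cell import hand_in
print(hand_in())"
```

```text
the job is handed in; nothing more can be done
None
```

I handed the job in at about 23 s of the 72 s limit, with no verdict returned: both dividers are at their stops, the third jar stands against the back board, the dish is 100 mm in front of it (centre to centre), and the row jars, price card, cheese wedge and pepper mill are where they should be.

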